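# Clamp an offcut in the bench press, a quarter turn past touch

### The arm

A 6-joint arm with a two-finger parallel gripper is mounted at the origin on a cart in front of the work surface, level with it; the furniture and walls round the work are solid. World frame = base frame: x ahead of the robot, y to its left, z up, the work surface at z = 0. Lengths are in m, angles in degrees, forces in N, time in s.
With the tool pointing down it reaches from about 0.4 to 0.825 m from the base axis. Payload 7 kg.
Tool frame: the origin (TCP) lies between the finger pads; the fingertips stand 25 mm ahead of it and the grasp point (between the pads) lies 6 mm ahead of it; z points along the fingers, y is the line along which they close (so a half turn about z gives the same grasp; the last joint's range is limited). The gripper opens to 88 mm and grips with 3 to 60 N. Pads are 19 mm wide; open, the fingers measure 130 mm over their backs; the gripper's body (78 mm by 193 mm) begins 47 mm behind the grasp point.
Start: joints at [16.507, 20.546, 0.682, 0, -70.136, -16.507], TCP at [0.675, -0, 0.252] pointing down, gripper open.
Joint ranges: [-176.03, 176.03], [-82.01, 121.73], [-58.28, 71.71], [-173.87, 95.51], [-174.79, -0.11], [-173.66, 173.66]. Speed limits (degrees/s): [136.94, 136.94, 172.46, 180, 180, 180].

### API

Orientations are given as [roll, pitch, yaw] about the fixed x, y, z axes, in that order (R = Rz(yaw) Ry(pitch) Rx(roll)).
In Python, from plant import ctrl gives the robot as it stands.
- The arm moves only by the tool step_hand, called by a JSON object that holds its "name" and its "arguments", one argument or row to a line. Schema: {"type":"object","properties":{"moves":{"type":"string"},"only":{"type":"string"},"quiet":{"type":"boolean"},"lines":{"type":"string"}},"required":["moves"],"additionalProperties":false}. moves is a string of 1 to 8 rows, parted by semicolons, with the numbers parted by spaces; each row has 5 numbers: dx, dy, dz in parts of the range, where 1.0 means 75 cm, then a turn about the tool's z in fractions of the full range, 1 being 90 degrees, then the finger opening in m; each row is the pose to reach, as a shift and turn from the pose commanded when the call began, along the tool's axes at that moment; what a row does not reach only later rows make up. A row lasts 1/8 s, in which the tool goes at most 0.0625 m and 10.7 degrees, less where a joint would pass 70% of its speed; a pose out of reach is approached as far as the arm can. The fingers move at their own pace and stop on an object; the grip force is fixed at half the most. Time passes only in rows, so rows that do not move let the fingers close. The tool returns the time, the measured TCP pose, the force, the opening and the grip force at its end. only (a regular expression) keeps the lines of the reply that match it, lines (a string "A,B") keeps lines A to B, and quiet returns only ok. Input that does not fit is refused with a message, and nothing moves.
- ctrl.get_obs(): the state, without advancing time (a new reading comes with each control period).
- ctrl.snapshot(name): name is "scene" or "side" or "wrist"; returns a dict with "frame" (480x640x3 uint8, red, green, blue), "z_map" (480x640 float32, m along the optical axis (not along the pixel's ray), 0 where there is no reading), "fovy" (degrees; the focal length in pixels is half the picture's height over the tangent of half this angle, whatever the lens; pixels are square), "cx", "cy" (the principal point, pixels), "R" (3x3) and "t" (3): a world point X has camera coordinates R X + t; the wrist camera has in their place "T_tool_cam" (4x4, takes a point from camera to tool coordinates, whose origin is the TCP and whose axes are the flange's). Camera axes: x right, y down, z forward; pixel columns grow to the right and rows downward; lengths in m; the calibration is good to about 2 mm. A picture is of the moment at which its call begins: read the wrist's pose just before it.
- ctrl.close_job(): hands the job in; it is judged then, once.
The state is a dict: "clock": time; "joint_pos": joint angles; "qvel": joint speeds; "tau": joint torques, N m; "tool_pos": TCP position; "orientation": TCP orientation; "force": force on the tool from outside, world axes, zero at the start; "moment": the same for the moment, N m; "opening": finger opening in m; "gripper_force": force on a finger pad.
Only numpy, scipy, OpenCV 4.12 (cv2) and the standard library are available. Lean on these libraries where they do the work, as an engineer would, in place of code of your own. Each camera call takes 0.05 s, during which the arm holds its last target. There are 200 camera calls.

### The job

Clamp the pale pine offcut that lies to the right of the vice in the green screw press so that its free end can be rasped: lay it flat on the press base, its length pointing straight into the press and centred under the foot, with one end pushed fully home against the column. Let go of it, then turn the red knob clockwise until the spring foot just touches the wood and from there a quarter turn more and no further, and let go. Leave the other things on the bench where they are.

Things in the scene. Friction and masses are not known exactly. Their poses are not given: they have to be found in the camera images.
- offcut: Loose pale pine offcut, a plain bar 45 mm wide (its x), 140 mm long (its y), 22 mm thick, about 90 g; it lies flat on the bench right of the vice. Origin: centre of its underside.
- press: Green screw press bolted down left of the vice, open towards its -x. Origin: on the bench below the screw axis; x to its back, z up. Base: x -67 to +78 mm, 90 mm wide, top 30 mm above the bench. Column 46 mm square, front face (end stop) at x +24. Arm overhead: 38 mm wide, front at x -33, underside 100 to 105 mm, top at most 137 mm above the bench. Offcut pushed home: centre at x -46, y 0.
- press_seat (a point): Point on top of the press base (30 mm above the bench) at the foot of the column's front face, middle of its width; axes as the press.
- knob_grip (a point): Middle of the knob's grip, on the screw axis: a red upright bar 48 mm long (the point's x), 16 mm thick, 26 mm high, white line on its -x half, on a stem of 6 to 10 mm radius. Free room all round; fingers may reach 6 mm below the bar. Starts 171 to 181 mm above the bench and sinks with the screw.
- press_knob (a joint): Knob angle in rad, growing clockwise seen from above; the screw sinks 3.18 mm per rad. At 0 the bar's x axis is the press's x axis. Range 0 to 8.2; starts at 1.9 to 2.8. It has friction (0.12 N m) and stays where it is left.
- foot_face (a point): Centre of the underside of the round steel foot (32 mm across) that hangs below the screw on a short spring; it does not turn with the knob. It sinks with the screw until it meets the work; it starts 5 to 13 mm higher than the top of an offcut lying on the base (how high the press head is set differs each time).
- press_foot (a joint): How far the foot is pressed up against its spring, m: 0 while it hangs free, then it grows by 3.18 mm per rad of knob turned after touching; 5 mm is a quarter turn past touch. Spring 2.5 N/mm with 2.5 N preload; it bottoms at 12 mm.
- walnut_block: Loose dark walnut block 40 x 60 x 40 mm, a bystander; origin at the centre of its underside.
- tape_measure: Loose yellow and black tape measure 36 x 80 x 66 mm, a bystander; origin at the centre of its underside.
- mug: Loose white mug with dark dots, 82 mm across, 91 mm high, handle to its -y, beyond the vice, a bystander; origin near the centre of its underside.
- spring_clamp: Loose blue spring clamp with orange tips, 79 x 138 x 22 mm, a bystander; origin at the centre of its underside.

How it is judged:
By the outcome, as a careful person would: the job done as asked, in the order asked, and still so for the second after the job is handed in, with the robot touching nothing.
It also fails if it takes over 72 s, if anything falls off the work surface, if the arm or the gripper's body presses on something with over 40 N, if the wrist force passes 120 N, or if a joint passes its speed limit or range.

## Working session

There is one attempt and no reset: what is moved stays moved. The work goes in short steps, Python scripts to look and compute and a tool call to move; the robot and the scene stay as the last step left them, time stands still between calls to the robot, and variables do not carry over. Pictures are saved under pics/ and viewed, at most 13 in all, crops included, and the job is handed in when it is done.

```bash
ls; mkdir -p pics
```

Create h.py:
```python
import numpy as np, cv2
from scipy.spatial.transform import Rotation as Ro
from plant import ctrl
def snap(n):
    o=ctrl.get_obs(); s=ctrl.snapshot(n)
    if 'R' in s: R=np.array(s['R']);t=np.array(s['t']); M=np.eye(4);M[:3,:3]=R.T;M[:3,3]=-R.T@t
    else:
        T=np.eye(4);T[:3,:3]=Ro.from_euler('xyz',o['orientation'],degrees=True).as_matrix();T[:3,3]=o['tool_pos']
        M=T@np.array(s['T_tool_cam'])
    f=240/np.tan(np.radians(s['fovy'])/2)
    np.savez(f'pics/{n}.npz',frame=s['frame'],z=s['z_map'],M=M,f=f,c=[s['cx'],s['cy']])
    return np.load(f'pics/{n}.npz')
def cloud(d):
    v,u=np.mgrid[:480,:640]; z=d['z']; 
    P=np.stack([(u-d['c'][0])/d['f']*z,(v-d['c'][1])/d['f']*z,z],-1)
    return P@d['M'][:3,:3].T+d['M'][:3,3]
def ray(d,u,v,h):
    "world point at height h on pixel ray"
    r=d['M'][:3,:3]@np.array([(u-d['c'][0])/d['f'],(v-d['c'][1])/d['f'],1]);o=d['M'][:3,3]
    return o+r*(h-o[2])/r[2]
```

Run:
```python
from h import *
print(ctrl.get_obs())
for n in('scene','side','wrist'):
    d=snap(n); print(n,d['M'].round(3).tolist(),d['f'],d['c'],(d['z']>0).mean()); cv2.imwrite(f'pics/{n}0.png',d['frame'][:,:,::-1])
```

```text
pics
plant.py
{'clock': 0.0, 'joint_pos': array([ 1.65058030e+01,  2.05916830e+01,  6.32116678e-01, -1.99055727e-02,
       -7.01374668e+01, -1.65061693e+01]), 'qvel': array([ 0.01148849,  0.03264188, -0.04742074,  0.02838751, -0.05490947,
        0.08991675]), 'tau': array([-8.00930356e-04, -5.82726967e+01,  2.93058443e+01,  6.99745238e+00,
        6.93249181e-03, -2.06530804e-04]), 'tool_pos': array([ 6.74528177e-01, -4.46157935e-05,  2.50607963e-01]), 'orientation': array([ 1.79901649e+02, -9.63034434e-03, -9.00071371e+01]), 'force': array([-0.98460007, -0.2463831 ,  0.0524818 ]), 'moment': array([ 0.01173763, -0.00577536,  0.01290175]), 'gripper_force': 0.0, 'opening': 0.08749219107318992}
scene [[0.616, -0.442, 0.652, -0.353], [-0.788, -0.359, 0.501, -0.726], [0.013, -0.822, -0.569, 0.969], [0.0, 0.0, 0.0, 1.0]] 548.2083267956033 [313.76081193 239.84144226] 0.9960579427083334
side [[0.932, -0.219, 0.289, 0.263], [-0.362, -0.569, 0.739, -0.805], [0.002, -0.793, -0.609, 0.818], [0.0, 0.0, 0.0, 1.0]] 439.586039919683 [321.76337986 245.13993617] 0.99611328125
wrist [[-1.0, 0.001, -0.001, 0.675], [0.001, 0.964, 0.267, -0.072], [0.001, 0.267, -0.964, 0.383], [0.0, 0.0, 0.0, 1.0]] 373.24534108874263 [315.09853921 243.53867489] 0.996005859375
```

View pics/scene0.png

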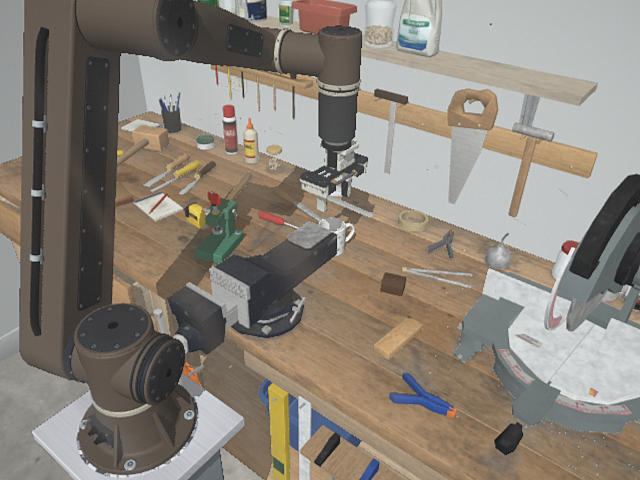

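View pics/side0.png

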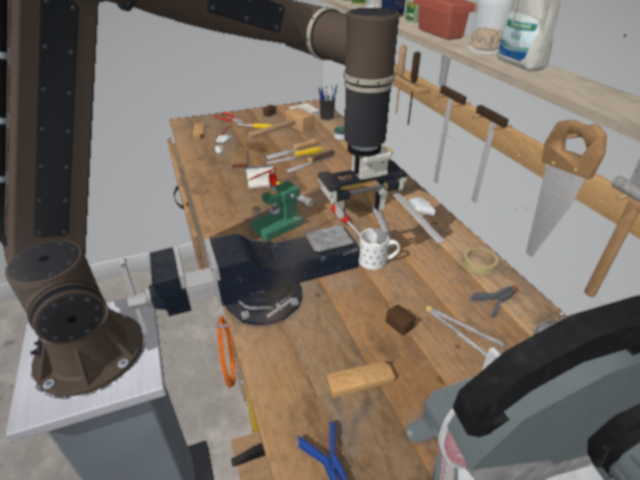

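Run:
```python
from h import *
for n,bo,bp in(('scene',(365,435,310,365),(185,255,185,270)),('side',(315,405,355,400),(240,310,165,240))):
    d=np.load(f'pics/{n}.npz'); P=cloud(d)
    hsv=cv2.cvtColor(d['frame'],cv2.COLOR_RGB2HSV)
    print(n)
    a=P[bo[2]:bo[3],bo[0]:bo[1]].reshape(-1,3); m=a[(a[:,2]>.014)&(a[:,2]<.035)]
    r=cv2.minAreaRect((m[:,:2]*1000).astype(np.float32)); print('offcut',r,np.median(m[:,2]),len(m))
    a=P[bp[2]:bp[3],bp[0]:bp[1]].reshape(-1,3);h=hsv[bp[2]:bp[3],bp[0]:bp[1]].reshape(-1,3)
    g=(h[:,0]>60)&(h[:,0]<90)&(h[:,1]>110)
    for nm,lo,hi in(('base',.022,.036),('arm',.122,.142)):
        m=a[g&(a[:,2]>lo)&(a[:,2]<hi)]
        print(nm,len(m), cv2.minAreaRect((m[:,:2]*1000).astype(np.float32)),np.median(m[:,2]), m.min(0).round(3),m.max(0).round(3))
    rd=((h[:,0]<8)|(h[:,0]>172))&(h[:,1]>150)
    m=a[rd&(a[:,2]>.13)&(a[:,2]<.23)]; print('knob',len(m),m.min(0),m.max(0),m.mean(0), cv2.minAreaRect((m[m[:,2]>m[:,2].max()-.006][:,:2]*1000).astype(np.float32)))
    cv2.imwrite(f'pics/{n}_press.png',cv2.resize(d['frame'][bp[2]:bp[3],bp[0]:bp[1],::-1],None,fx=6,fy=6,interpolation=2))
    allz=a[(a[:,2]<.4)]
d=np.load('pics/wrist.npz');print(cloud(d)[[0,0,479,479],[0,639,0,639]].round(3))
```

```text
scene
offcut ((547.2649536132812, -300.2644958496094), (48.6693115234375, 142.68032836914062), 84.1778793334961) 0.020568496896518962 814
  return _methods._mean(a, axis=axis, dtype=dtype,
  ret = ret.dtype.type(ret / rcount)
Traceback (most recent call last):
ValueError: zero-size array to reduction operation minimum which has no identity
```

View pics/wrist0.png

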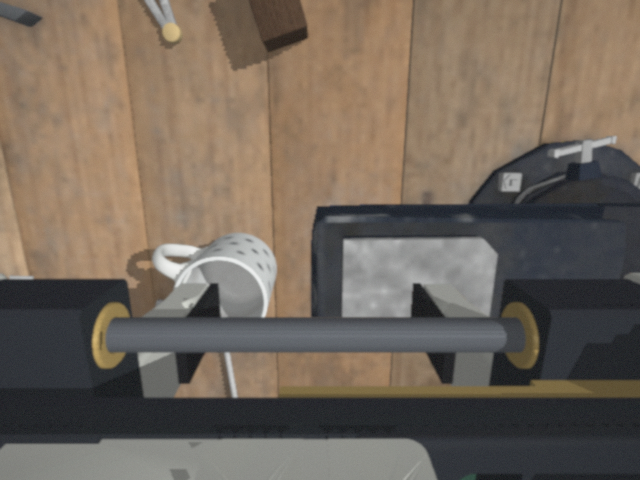

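Run:
```python
from h import *
for n,bp in(('scene',(185,255,185,270)),('side',(240,310,165,240))):
    d=np.load(f'pics/{n}.npz'); P=cloud(d)
    hsv=cv2.cvtColor(d['frame'],cv2.COLOR_RGB2HSV)
    a=P[bp[2]:bp[3],bp[0]:bp[1]].reshape(-1,3);h=hsv[bp[2]:bp[3],bp[0]:bp[1]].reshape(-1,3)
    g=(h[:,0]>60)&(h[:,0]<95)&(h[:,1]>90)
    print(n,'hist',np.histogram(a[g][:,2],bins=np.arange(-.01,.25,.01)))
    for nm,lo,hi in(('base',.024,.036),('arm',.115,.142)):
        m=a[g&(a[:,2]>lo)&(a[:,2]<hi)]
        if len(m)>5:print(nm,len(m), cv2.minAreaRect((m[:,:2]*1000).astype(np.float32)),np.median(m[:,2]), m.min(0).round(3),m.max(0).round(3))
    rd=((h[:,0]<8)|(h[:,0]>172))&(h[:,1]>150)
    m=a[rd];print('red',len(m),np.percentile(m,[5,50,95],axis=0).round(3).tolist())
    cv2.imwrite(f'pics/{n}_press.png',cv2.resize(d['frame'][bp[2]:bp[3],bp[0]:bp[1],::-1],None,fx=6,fy=6,interpolation=2))
v=np.hstack([cv2.resize(cv2.imread(f'pics/{n}_press.png'),(390,480)) for n in('scene','side')]);cv2.imwrite('pics/both.png',v)
```

```text
scene hist (array([ 0, 10,  5, 13,  3,  0,  0,  0,  0,  0,  0,  0,  0,  0,  0,  0,  0,
        0,  0,  0,  0,  0,  0,  0,  0]), array([-0.01,  0.  ,  0.01,  0.02,  0.03,  0.04,  0.05,  0.06,  0.07,
        0.08,  0.09,  0.1 ,  0.11,  0.12,  0.13,  0.14,  0.15,  0.16,
        0.17,  0.18,  0.19,  0.2 ,  0.21,  0.22,  0.23,  0.24]))
base 13 ((544.4425659179688, 287.896240234375), (118.15943908691406, 22.310815811157227), 13.525809288024902) 0.02724135227985114 [0.486 0.265 0.024] [0.601 0.312 0.032]
red 106 [[0.53, 0.3, 0.166], [0.536, 0.314, 0.183], [0.545, 0.337, 0.19]]
side hist (array([  0,   3,  74, 186, 417,  39,  37,  35,  40,  45,  26,  25,  61,
        95, 197,   0,   0,   0,   0,   0,   0,   0,   0,   0,   0]), array([-0.01,  0.  ,  0.01,  0.02,  0.03,  0.04,  0.05,  0.06,  0.07,
        0.08,  0.09,  0.1 ,  0.11,  0.12,  0.13,  0.14,  0.15,  0.16,
        0.17,  0.18,  0.19,  0.2 ,  0.21,  0.22,  0.23,  0.24]))
base 544 ((538.6114501953125, 316.9939270019531), (122.86709594726562, 89.93331146240234), 14.128907203674316) 0.031165426834084353 [0.473 0.261 0.024] [0.602 0.362 0.036]
arm 333 ((566.3592529296875, 320.6889953613281), (106.6941909790039, 54.99115753173828), 22.841310501098633) 0.13176997072371854 [0.515 0.296 0.115] [0.621 0.366 0.139]
red 64 [[0.536, 0.3, 0.169], [0.543, 0.305, 0.189], [0.555, 0.331, 0.193]]
```

View pics/both.png

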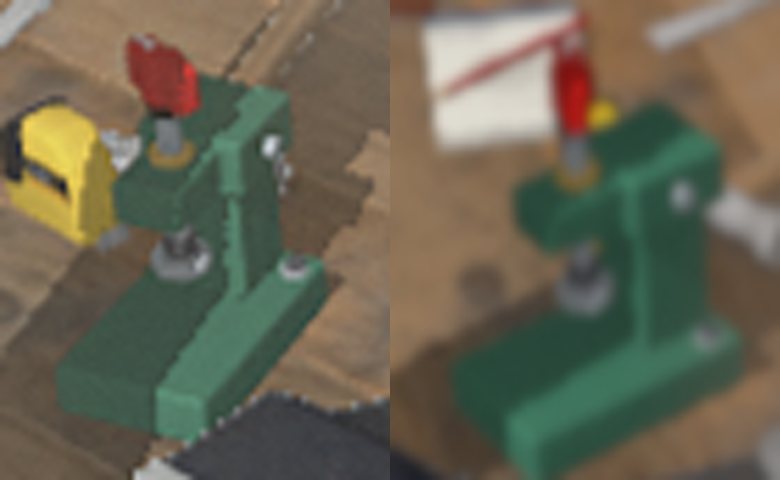

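The rows are not in the units I measure in: shifts go in shares of 75 cm and turns go in shares of 90 degrees. I convert before sending: -0.387 m / 0.75 = -0.516, 0.305 m / 0.75 = 0.4067.

{"name": "step_hand", "arguments": {
  "moves": "-0.0667 0.0533 0 0 0.088;-0.1333 0.1067 0 0 0.088;-0.2 0.16 0 0 0.088;-0.2667 0.2133 0 0 0.088;-0.3333 0.2667 0 0 0.088;-0.4 0.32 0 0 0.088;-0.4667 0.3733 0.04 0 0.088;-0.516 0.4067 0.08 0 0.088"
}}

```text
clock: 1.15
tool_pos: [0.3724, 0.3835, 0.1959]
orientation: [-179.9, 0.1, -90.0]
force: [0.9, 1.1, 0.1]
opening: 0.0876
gripper_force: 0.0
```

{"name": "step_hand", "arguments": {
  "moves": "0 0 0.0267 0 0.088;0 0 0.0267 0 0.088;0 0 0.0267 0 0.088"
}}

```text
clock: 1.52
tool_pos: [0.3743, 0.3816, 0.1763]
orientation: [-180.0, 0.0, -90.0]
force: [-0.7, 0.7, -0.2]
opening: 0.0874
gripper_force: 0.0
```

Run:
```python
from h import *
d=snap('wrist');cv2.imwrite('pics/w1.png',d['frame'][:,:,::-1])
P=cloud(np.load('pics/side.npz'));Q=cloud(np.load('pics/scene.npz'))
for C in(P,Q):
    m=(C[...,0]>.3)&(C[...,0]<.75)&(C[...,1]>.05)&(C[...,1]<.23)&(C[...,2]>.05)&(C[...,2]<.16);print('vice',C[m].min(0).round(3),C[m].max(0).round(3),np.percentile(C[m],95,axis=0))
print(ctrl.get_obs()['joint_pos'])
```

```text
vice [0.301 0.05  0.05 ] [0.75  0.099 0.16 ] [0.735776   0.09061974 0.15206111]
vice [0.3   0.05  0.072] [0.75  0.098 0.16 ] [0.63671575 0.08573378 0.15192811]
[ 6.65811071e+01  1.09811697e+01 -2.31064311e+01  2.17605602e-02
 -5.58304211e+01 -6.66350172e+01]
```

View pics/w1.png

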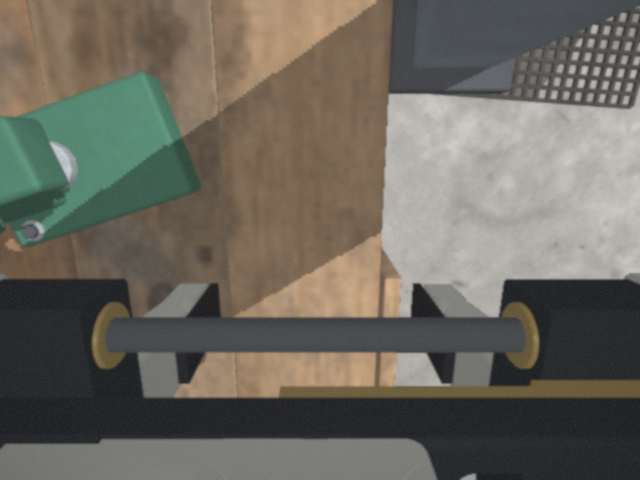

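Run:
```python
from h import *
d=np.load('pics/wrist.npz');P=cloud(d)
hsv=cv2.cvtColor(d['frame'],cv2.COLOR_RGB2HSV)
A,B=ray(d,148,73,.03),ray(d,199,187,.03);print(A,B,np.linalg.norm(A-B),np.degrees(np.arctan2(*(A-B)[:2])))
v,u=np.mgrid[:480,:640]
g=(hsv[...,0]>60)&(hsv[...,0]<95)&(hsv[...,1]>80)&(v<260)&(u<230)
m=P[g&(abs(P[...,2]-.03)<.006)];print(len(m),np.median(m[:,2]),cv2.minAreaRect((m[:,:2]*1000).astype(np.float32)))
f=(hsv[...,1]<60)&(u>40)&(u<85)&(v>130)&(v<200)
m=P[f];print(len(m),np.percentile(m,[2,20,50,80,98],axis=0).round(4))
for r in range(140,192,4): print(r,[(int(c),*(P[r,c]*1000).round(0).astype(int)) for c in range(56,82,4)])
cv2.imwrite('pics/w1c.png',cv2.resize(d['frame'][100:250,:220,::-1],None,fx=3.6,fy=3.6,interpolation=2))
```

```text
[0.48970972 0.2647694  0.03      ] [0.46118991 0.34291685 0.03      ] 0.08318896755214436 159.95051255698158
15380 0.02930394671962866 ((547.595947265625, 326.1422424316406), (143.59910583496094, 87.43687438964844), 17.701936721801758)
690 [[0.5086 0.3103 0.0297]
 [0.5285 0.3151 0.066 ]
 [0.5308 0.3215 0.0694]
 [0.5343 0.3288 0.0707]
 [0.5514 0.3378 0.1071]]
140 [(56, np.int64(562), np.int64(309), np.int64(29)), (60, np.int64(559), np.int64(309), np.int64(29)), (64, np.int64(556), np.int64(309), np.int64(30)), (68, np.int64(553), np.int64(309), np.int64(29)), (72, np.int64(551), np.int64(309), np.int64(29)), (76, np.int64(547), np.int64(309), np.int64(30)), (80, np.int64(545), np.int64(309), np.int64(28))]
144 [(56, np.int64(535), np.int64(312), np.int64(69)), (60, np.int64(535), np.int64(312), np.int64(66)), (64, np.int64(556), np.int64(312), np.int64(30)), (68, np.int64(554), np.int64(312), np.int64(29)), (72, np.int64(551), np.int64(312), np.int64(29)), (76, np.int64(548), np.int64(312), np.int64(29)), (80, np.int64(544), np.int64(312), np.int64(30))]
148 [(56, np.int64(535), np.i
[... 3195 characters left out ...]
nt64(508), np.int64(331), np.int64(116)), (60, np.int64(508), np.int64(331), np.int64(113)), (64, np.int64(508), np.int64(332), np.int64(110)), (68, np.int64(534), np.int64(336), np.int64(67)), (72, np.int64(556), np.int64(341), np.int64(29)), (76, np.int64(553), np.int64(341), np.int64(30)), (80, np.int64(550), np.int64(341), np.int64(29))]
188 [(56, np.int64(509), np.int64(333), np.int64(115)), (60, np.int64(510), np.int64(334), np.int64(110)), (64, np.int64(535), np.int64(339), np.int64(69)), (68, np.int64(560), np.int64(344), np.int64(29)), (72, np.int64(556), np.int64(344), np.int64(30)), (76, np.int64(554), np.int64(344), np.int64(29)), (80, np.int64(550), np.int64(344), np.int64(29))]
```

View pics/w1c.png

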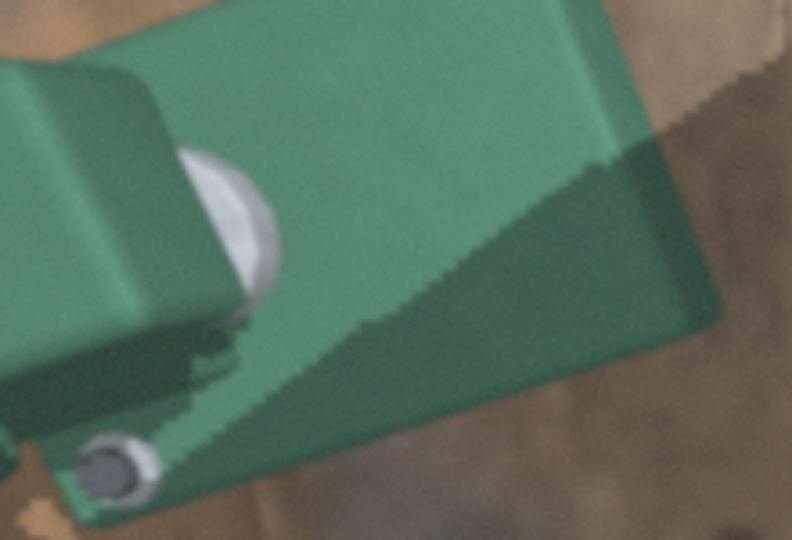

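To row units: 0.44 m / 0.75 = 0.5867, -0.06 m / 0.75 = -0.08.

{"name": "step_hand", "arguments": {
  "moves": "0.0267 0 -0.0667 0 0.088;0.1067 -0.0267 -0.08 0 0.088;0.1867 -0.0533 -0.08 0 0.088;0.2667 -0.08 -0.08 0 0.088;0.3467 -0.1067 -0.08 0 0.088;0.4267 -0.1333 -0.08 0 0.088;0.5067 -0.16 -0.08 0 0.088;0.5867 -0.1867 -0.08 0 0.088"
}}

```text
clock: 2.58
tool_pos: [0.5126, -0.0554, 0.2372]
orientation: [-179.8, 0.0, -90.1]
force: [1.8, 1.1, 0.7]
opening: 0.0876
gripper_force: 0.0
```

{"name": "step_hand", "arguments": {
  "moves": "0.0733 -0.0133 0.0133 0 0.088;0.1467 -0.02 0.04 0 0.088;0.2133 -0.02 0.04 0 0.088;0.2133 -0.02 0.04 0 0.088;0.2133 -0.02 0.04 0 0.088"
}}

```text
clock: 3.2
tool_pos: [0.5267, -0.2134, 0.2063]
orientation: [-179.9, -0.0, -90.1]
force: [0.8, -0.5, 1.4]
opening: 0.0879
gripper_force: 0.0
```

Run:
```python
from h import *
d=snap('wrist');cv2.imwrite('pics/w2.png',d['frame'][:,:,::-1]);P=cloud(d)
m=(P[...,2]>.016)&(P[...,2]<.03);lab=cv2.connectedComponentsWithStats(m.astype(np.uint8))
for i in range(1,lab[0]):
    if lab[2][i,4]>1500:
        q=P[lab[1]==i];print(lab[2][i],np.median(q[:,2]),cv2.minAreaRect((q[:,:2]*1000).astype(np.float32)))
print(ctrl.get_obs()['tool_pos'])
```

```text
[ 201   86  176   75 9921] 0.021294890602228944 ((549.6381225585938, -298.6544494628906), (45.132904052734375, 140.03236389160156), 84.38876342773438)
[ 0.52687293 -0.21268144  0.20628458]
```

To row units: 0.126 m / 0.75 = 0.168, 0.0825 m / 0.75 = 0.11, 84.8 degrees / 90 = 0.9422.

{"name": "step_hand", "arguments": {
  "moves": "0.0267 0.004 0 0.1178 0.088;0.0533 0.008 0.0267 0.2356 0.088;0.08 0.012 0.0533 0.3533 0.088;0.11 0.0173 0.08 0.4711 0.088;0.11 0.0173 0.1067 0.5889 0.088;0.11 0.0173 0.1333 0.7067 0.088;0.11 0.0173 0.16 0.8244 0.088;0.11 0.0173 0.168 0.9422 0.088"
}}

```text
clock: 4.25
tool_pos: [0.5138, -0.2937, 0.0789]
orientation: [180.0, -0.0, -175.0]
force: [0.0, -0.4, 1.1]
opening: 0.0875
gripper_force: 0.0
```

{"name": "step_hand", "arguments": {
  "moves": "0 0 0 0.1189 0.088;0 0 0 0.12 0.088;0 0 0 0.12 0.088"
}}

```text
clock: 4.62
tool_pos: [0.5144, -0.2946, 0.0801]
orientation: [-180.0, 0.1, 174.7]
force: [-0.7, -0.5, -0.6]
opening: 0.0879
gripper_force: 0.0
```

Run:
```python
from h import *
o=ctrl.get_obs();print(o['tool_pos'],o['joint_pos'])
T=Ro.from_euler('xyz',o['orientation'],degrees=True).as_matrix();print(T.T@(np.array([.5138,-.2952,.029])-o['tool_pos']))
```

```text
[ 0.51440693 -0.29456865  0.08007632] [-1.09174680e+01  2.22269759e+01 -2.18662192e+01  2.54596529e-03
 -4.58503876e+01 -8.43833824e+01]
[ 0.00059592 -0.00067816  0.05107585]
```

To row units: 0.051 m / 0.75 = 0.068, 0.026 m / 0.75 = 0.0347.

{"name": "step_hand", "arguments": {
  "moves": "0.0008 -0.0009 0.0347 0 0.088;0.0008 -0.0009 0.068 0 0.088;0.0008 -0.0009 0.068 0 0.088;0.0008 -0.0009 0.068 0 0.04;0.0008 -0.0009 0.068 0 0.035;0.0008 -0.0009 0.068 0 0.035;0.0008 -0.0009 0.068 0 0.035;0.0008 -0.0009 0.068 0 0.035"
}}

```text
clock: 5.62
tool_pos: [0.5132, -0.2958, 0.0287]
orientation: [-180.0, 0.0, 174.4]
force: [-0.4, -0.1, 1.5]
opening: 0.0448
gripper_force: 30.0
```

{"name": "step_hand", "arguments": {
  "moves": "0 0 0 0 0.035;0 0 0 0 0.035;0 0 0 0 0.035"
}}

```text
clock: 6.0
tool_pos: [0.5132, -0.2958, 0.0287]
orientation: [-180.0, 0.0, 174.4]
force: [-2.1, 1.6, 4.5]
opening: 0.0444
gripper_force: 30.0
```

Run:
```python
from h import *
d=dict(np.load('pics/wrist.npz'))
M=d['M'].copy();M[:3,3]+=np.array([.3743,.3816,.1763])-[.5267,-.2134,.2063]; d['M']=M
p=ray(d,27.8,245.8,.03);q=ray(d,191.7,193.1,.03);print(p,q,np.degrees(np.arctan2(*(p-q)[1::-1])))
im=cv2.imread('pics/w1.png');h=cv2.cvtColor(im,cv2.COLOR_BGR2HSV)
g=((h[...,0]>60)&(h[...,0]<95)&(h[...,1]>80)).astype(np.uint8)
def fit(pts):
    W=np.array([ray(d,u,v,.03)[:2] for u,v in pts],np.float32); vx,vy,x,y=cv2.fitLine(W,cv2.DIST_HUBER,0,.001,.001).ravel();return np.degrees(np.arctan2(vy,vx)),np.array([x,y]),np.array([vx,vy])
bot=fit([(u,np.where(g[:260,u])[0].max()) for u in range(60,185)]);top=fit([(u,np.where(g[:260,u])[0].min()) for u in range(55,140)])
rt=fit([(np.where(g[v,:230])[0].max(),v) for v in range(90,180)])
for n,e in zip(('bot','top','right'),(bot,top,rt)):print(n,e)
o=np.array([.5424,.3244])
for e in(bot,top,rt):
    w=e[1]-o;print('dist origin->edge',abs(w[0]*e[2][1]-w[1]*e[2][0]))
```

```text
[0.59826175 0.38783396 0.03      ] [0.46711034 0.34721087 0.03      ] 17.209944920171864
bot (np.float32(17.712969), array([0.5187995 , 0.36185804], dtype=float32), array([0.9525926 , 0.30424872], dtype=float32))
top (np.float32(17.721794), array([0.52650434, 0.27434987], dtype=float32), array([0.95254576, 0.30439544], dtype=float32))
right (np.float32(-72.7668), array([0.47155896, 0.30946103], dtype=float32), array([ 0.29626143, -0.9551069 ], dtype=float32))
dist origin->edge 0.042862679090243244
dist origin->edge 0.04283647379442792
dist origin->edge 0.07208661012016065
```

{"name": "step_hand", "arguments": {
  "moves": "0 0 -0.0667 0 0.035;0 0 -0.1333 0 0.035;0 0 -0.2 0 0.035;0 0 -0.2613 0 0.035;0.024 0.0747 -0.2613 -0.0256 0.035;0.048 0.1493 -0.2613 -0.0511 0.035;0.072 0.224 -0.2613 -0.0767 0.035;0.096 0.2987 -0.2613 -0.1022 0.035"
}}

```text
clock: 7.0
tool_pos: [0.4626, -0.0643, 0.2242]
orientation: [180.0, -0.0, -176.4]
force: [0.9, 2.1, -1.6]
opening: 0.0447
gripper_force: 30.0
```

To row units: 0.345 m / 0.75 = 0.46, 0.285 m / 0.75 = 0.38, -14.1 degrees / 90 = -0.1567.

{"name": "step_hand", "arguments": {
  "moves": "0.0107 0.076 0 -0.0267 0.035;0.0213 0.152 0 -0.0533 0.035;0.032 0.228 0 -0.08 0.035;0.0427 0.304 0 -0.1067 0.035;0.0533 0.38 0 -0.1333 0.035;0.064 0.46 0 -0.1567 0.035;0.064 0.46 0 -0.1567 0.035;0.064 0.46 0 -0.1567 0.035"
}}

```text
clock: 8.0
tool_pos: [0.3933, 0.2753, 0.2239]
orientation: [-180.0, -0.1, -162.3]
force: [0.2, -0.3, -1.6]
opening: 0.0448
gripper_force: 30.0
```

Run:
```python
from h import *
o=ctrl.get_obs();print(o['tool_pos'],o['orientation'],o['joint_pos'])
T=Ro.from_euler('xyz',o['orientation'],degrees=True).as_matrix();print(T.T@(np.array([.3928,.2767,.062])-o['tool_pos']))
```

```text
[0.39333511 0.27529777 0.22389533] [-1.79959143e+02 -7.00387194e-02 -1.62258882e+02] [ 5.85231822e+01  3.23476460e+00 -2.54404891e+01 -1.68686855e-02
 -6.14044679e+01 -1.30773955e+02]
[-1.15526896e-04  1.61404592e-03  1.61894197e-01]
```

{"name": "step_hand", "arguments": {
  "moves": "0 0.0021 0.0667 0 0.035;0 0.0021 0.1333 0 0.035;0 0.0021 0.1867 0 0.035;0 0.0021 0.2133 0 0.035;0 0.0021 0.2133 0 0.035"
}}

```text
clock: 8.62
tool_pos: [0.393, 0.2748, 0.0633]
orientation: [-179.9, -0.2, -162.4]
force: [0.6, 0.1, 0.2]
opening: 0.0448
gripper_force: 30.0
```

Run:
```python
from h import *
o=ctrl.get_obs();print(o['tool_pos'],o['orientation'],o['force'])
T=Ro.from_euler('xyz',o['orientation'],degrees=True).as_matrix();print(T.T@(np.array([.3928,.2767,.062])-o['tool_pos']))
O=np.array([.5424,.3244]);c,s=np.cos(np.radians(17.7)),np.sin(np.radians(17.7))
for n in('scene','side'):
    d=snap(n);P=cloud(d);h=cv2.cvtColor(d['frame'],cv2.COLOR_RGB2HSV)
    w=P[...,:2]-O;X=w[...,0]*c+w[...,1]*s;Y=-w[...,0]*s+w[...,1]*c
    m=(h[...,0]>8)&(h[...,0]<25)&(h[...,1]>60)&(P[...,2]>.04)&(P[...,2]<.075)&(X>-.2)&(X<-.035)&(abs(Y)<.04)
    print(n,m.sum())
    if m.sum()>20:
        q=np.stack([X[m],Y[m],P[...,2][m]],1);print(q.min(0),q.max(0));t=q[q[:,2]>np.percentile(q[:,2],50)];print(np.polyfit(t[:,0],t[:,2],1),cv2.minAreaRect((q[:,:2]*1000).astype(np.float32)))
i=np.load('pics/scene.npz')['frame'][170:300,150:290,::-1];j=np.load('pics/side.npz')['frame'][150:270,200:320,::-1]
cv2.imwrite('pics/pre.png',np.hstack([cv2.resize(i,(390,390),interpolation=2),cv2.resize(j,(390,390),interpolation=2)]))
```

```text
[0.39303889 0.27479569 0.06327073] [-1.79865285e+02 -1.65607441e-01 -1.62417779e+02] [0.61676714 0.07956422 0.19886151]
[-0.00035119  0.00189049  0.00126528]
scene 256
[-0.19571957 -0.02803737  0.04006332] [-0.11200236  0.02092454  0.07366962]
[-0.01707767  0.05333455] ((-153.6591033935547, -3.9024314880371094), (48.8553581237793, 83.79741668701172), 89.3337631225586)
side 225
[-0.19000989 -0.02823209  0.04008905] [-0.0484037   0.03764327  0.06260558]
[-0.00414109  0.05853057] ((-118.88278198242188, 1.9239654541015625), (57.396602630615234, 142.7196807861328), 81.82550811767578)
```

View pics/pre.png

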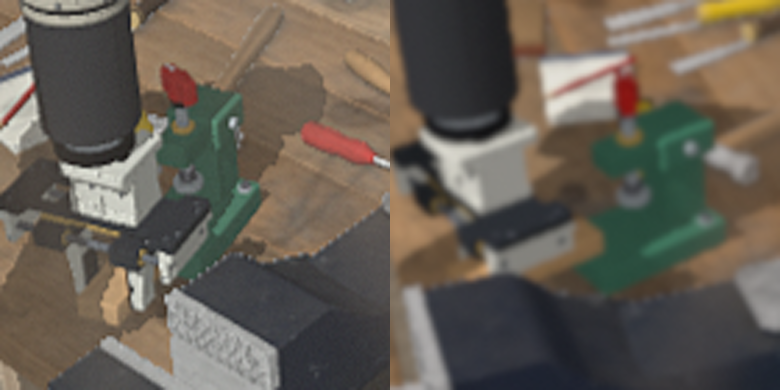

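To row units: -0.065 m / 0.75 = -0.0867, 0.002 m / 0.75 = 0.0027.

{"name": "step_hand", "arguments": {
  "moves": "-0.0267 0.0027 0 0 0.035;-0.0533 0.0027 0 0 0.035;-0.08 0.0027 0 0 0.035;-0.0867 0.0027 0 0 0.035;-0.0867 0.0027 0 0 0.035;-0.0867 0.0027 0 0 0.035"
}}

```text
clock: 9.48
tool_pos: [0.4542, 0.2983, 0.0649]
orientation: [180.0, 0.0, -162.3]
force: [-0.7, 0.2, -0.7]
opening: 0.0448
gripper_force: 30.0
```

Create q.py:
```python
from h import *
o=ctrl.get_obs();O=np.array([.5424,.3244]);c,s=np.cos(np.radians(17.7)),np.sin(np.radians(17.7))
w=o['tool_pos'][:2]-O;print('press frame',w[0]*c+w[1]*s,-w[0]*s+w[1]*c,o['tool_pos'][2],'yaw',o['orientation'][2]+180,'F',o['force']@[c,s,0],o['force']@[-s,c,0],o['force'][2],'j6',o['joint_pos'][5])
```

```bash
python3 q.py
```

```text
press frame -0.09199428636258274 0.0019855473968576724 0.06488588320775927 yaw 17.692362798291754 F -0.6058200258488431 0.4285451737145923 -0.6500709479926183 j6 -126.26268327878272
```

To row units: -0.002 m / 0.75 = -0.0027.

{"name": "step_hand", "arguments": {
  "moves": "0 -0.0027 0.0027 0 0.035;0 -0.0027 0.0027 0 0.035"
}}

```text
clock: 9.72
tool_pos: [0.4549, 0.2965, 0.0624]
orientation: [-180.0, -0.0, -162.3]
force: [-0.0, -0.4, -2.0]
opening: 0.0447
gripper_force: 30.0
```

```bash
python3 q.py
```

```text
press frame -0.09187395989780843 -1.531526205175021e-05 0.0624018186474359 yaw 17.707286958123433 F -0.13682808500381496 -0.40486399122196004 -1.9548801017619735 j6 -126.06377139762749
```

{"name": "step_hand", "arguments": {
  "moves": "0 0 0 0 0.035;0 0 0 0 0.035"
}}

```text
clock: 9.98
tool_pos: [0.4552, 0.2968, 0.0625]
orientation: [-180.0, -0.0, -162.3]
force: [-0.6, 0.1, -1.4]
opening: 0.045
gripper_force: 30.0
```

```bash
python3 q.py
```

```text
press frame -0.09145583860684553 0.0002007224201086462 0.06249108374524888 yaw 17.7074739208702 F -0.5108975340248936 0.2643159140190624 -1.3842694657326706 j6 -126.06481898367217
```

To row units: 0.004 m / 0.75 = 0.0053, 0.002 m / 0.75 = 0.0027.

{"name": "step_hand", "arguments": {
  "moves": "0 0 0.0027 0 0.035;0 0 0.0053 0 0.035;0 0 0.0053 0 0.035"
}}

```text
clock: 10.35
tool_pos: [0.4553, 0.2968, 0.0586]
orientation: [-180.0, 0.0, -162.3]
force: [-1.6, -0.0, 2.0]
opening: 0.0449
gripper_force: 30.0
```

```bash
python3 q.py
```

```text
press frame -0.09142284379021359 0.000175003118616162 0.058594410952029816 yaw 17.70561183931011 F -1.5539288463374812 0.4533225679097926 2.0053921360639255 j6 -126.06523888244482
```

{"name": "step_hand", "arguments": {
  "moves": "-0.004 0 0 0 0.035;-0.008 0 0 0 0.035;-0.0107 0 0 0 0.035;-0.012 0 0 0 0.035;-0.012 0 0 0 0.035"
}}

```text
clock: 10.98
tool_pos: [0.464, 0.2995, 0.0586]
orientation: [180.0, 0.0, -162.3]
force: [-1.2, -1.1, 4.8]
opening: 0.0447
gripper_force: 30.0
```

```bash
python3 q.py
```

```text
press frame -0.08225871342231396 0.00011072010682624048 0.05857599617373784 yaw 17.698226249553358 F -1.4577416593821473 -0.7392312916526009 4.761061748357916 j6 -125.47503639984528
```

{"name": "step_hand", "arguments": {
  "moves": "-0.0013 0 0 0 0.035;-0.0027 0 0 0 0.035;-0.0027 0 0 0 0.035"
}}

```text
clock: 11.35
tool_pos: [0.4652, 0.2999, 0.0586]
orientation: [-180.0, -0.0, -162.3]
force: [-5.1, -0.1, 6.2]
opening: 0.0446
gripper_force: 30.0
```

```bash
python3 q.py
```

```text
press frame -0.08099136121767572 0.00011750722809668324 0.05860375268969316 yaw 17.69594774906031 F -4.908919629568536 1.4339966212901856 6.214110747555289 j6 -125.34628095768579
```

{"name": "step_hand", "arguments": {
  "moves": "-0.0013 0 0 0 0.035;-0.0027 0 0 0 0.035;-0.0027 0 0 0 0.035"
}}

```text
clock: 11.72
tool_pos: [0.4654, 0.2998, 0.0586]
orientation: [-180.0, -0.2, -162.3]
force: [-16.0, -0.7, 13.9]
opening: 0.0447
gripper_force: 30.0
```

```bash
python3 q.py
```

```text
press frame -0.08085640507664928 2.0194808713732554e-05 0.05857762301067838 yaw 17.676911759335553 F -15.44009687161314 4.168214127458873 13.86076349975288 j6 -125.21651474701989
```

To row units: 0.001 m / 0.75 = 0.0013, -0.0005 m / 0.75 = -0.0007.

{"name": "step_hand", "arguments": {
  "moves": "0.0013 0 -0.0007 0 0.035;0.0013 0 -0.0007 0 0.07;0.0013 0 -0.0007 0 0.07;0.0013 0 -0.0007 0 0.07"
}}

```text
clock: 12.22
tool_pos: [0.4669, 0.3005, 0.0589]
orientation: [180.0, 0.0, -162.3]
force: [0.1, -0.5, 0.9]
opening: 0.0676
gripper_force: 0.0
```

{"name": "step_hand", "arguments": {
  "moves": "0.008 0 -0.04 0 0.07;0.0133 0 -0.0933 0 0.07;0.0533 0 -0.16 0 0.07;0.08 0.04 -0.1667 -0.1111 0.07;0.08 0.08 -0.16 -0.2222 0.07;0.08 0.12 -0.16 -0.3333 0.07;0.08 0.1333 -0.16 -0.4444 0.07;0.08 0.1333 -0.16 -0.5556 0.07"
}}

```text
clock: 13.22
tool_pos: [0.3789, 0.3783, 0.1788]
orientation: [-180.0, 0.0, -111.9]
force: [0.3, -0.6, -0.2]
opening: 0.0701
gripper_force: 0.0
```

{"name": "step_hand", "arguments": {
  "moves": "0 0 0 -0.1111 0.088;0 0 0 -0.2478 0.088;0 0 0 -0.2478 0.088"
}}

```text
clock: 13.6
tool_pos: [0.3792, 0.3774, 0.179]
orientation: [-180.0, 0.0, -90.0]
force: [-0.2, 0.4, -0.1]
opening: 0.0866
gripper_force: 0.0
```

```bash
python3 q.py
```

Run:
```python
from h import *
d=snap('wrist');cv2.imwrite('pics/w3.png',d['frame'][:,:,::-1]);np.savez('pics/w3.npz',**d);print(ctrl.get_obs()['tool_pos'])
```

```text
press frame -0.13931990837978392 0.10013528841538996 0.17896167320244433 yaw 90.00014180366031 F -0.08409368988982402 0.41663489481489213 -0.13397364095712722 j6 -65.87477380777119
[0.37919371 0.37737711 0.17895197]
```

View pics/w3.png

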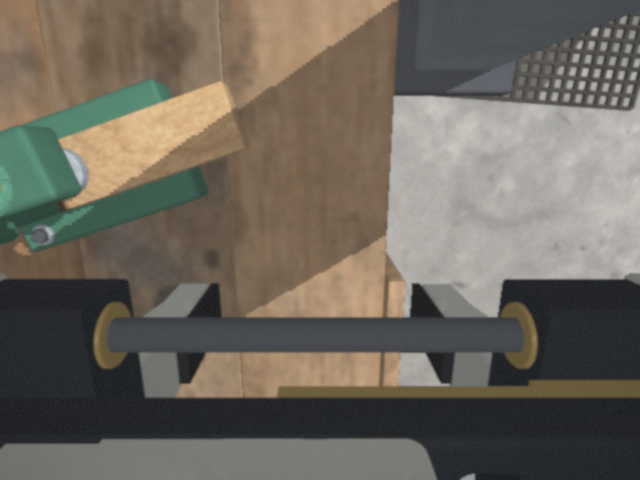

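Run:
```python
from h import *
d=np.load('pics/w3.npz');P=cloud(d);h=cv2.cvtColor(d['frame'],cv2.COLOR_RGB2HSV);v,u=np.mgrid[:480,:640]
R=(v<265)&(u<260)
g=(h[...,0]>60)&(h[...,0]<95)&(h[...,1]>80)&R&(abs(P[...,2]-.0295)<.005)
r=cv2.minAreaRect((P[g][:,:2]*1000).astype(np.float32));print('base',r)
w=(h[...,0]<25)&R&(abs(P[...,2]-.0515)<.005)&(P[...,0]<.52);q=P[w];print('off z',np.median(q[:,2]))
O=np.array([.5424,.3244]);c,s=np.cos(np.radians(17.7)),np.sin(np.radians(17.7))
def pf(P):
    a=P[...,:2]-O;return np.stack([a[...,0]*c+a[...,1]*s,-a[...,0]*s+a[...,1]*c,P[...,2]],-1)
F=pf(P); print('base y',np.percentile(F[g][:,1],[.5,99.5]),'off y',np.percentile(F[w][:,1],[.5,99.5]),'off x min',np.percentile(F[w][:,0],.5), cv2.minAreaRect((F[w][:,:2]*1000).astype(np.float32)))
print(np.polyfit(F[w][:,0],F[w][:,2],1))
# foot pixels
f=R&(u>55)&(u<95)&(v>140)&(v<215)&(np.hypot(F[...,0],F[...,1])<.0175)&(F[...,2]>.055)&(F[...,2]<.08)
print(f.sum(),np.percentile(F[f][:,2],[0,1,3,5,10,50,90,99]), F[f][:,0].min(), F[f][:,1].min(),F[f][:,1].max())
for r in range(166,184,3): print(r,[tuple((F[r,k]*1000).round(1).tolist()) for k in range(74,92,1) if F[r,k,2]<.08])
```

```text
base ((547.9888916015625, 326.3352355957031), (143.58270263671875, 87.59786224365234), 17.77443504333496)
off z 0.051309237804015806
base y [-0.04310044  0.04336188] off y [-0.02248901  0.02205179] off x min -0.11441087985965474 ((-65.64131927490234, -0.4587669372558594), (98.1673355102539, 45.318580627441406), 0.3908468782901764)
[0.00232987 0.0514603 ]
483 [0.0629737  0.06318684 0.06360214 0.06398548 0.06475852 0.06895936
 0.07059139 0.07123261] -0.014963904524477923 -0.012961037060774745 0.014513283555388008
166 [(-10.4, -0.4, 70.2), (-10.7, -0.3, 69.7), (-11.7, 0.0, 70.4), (-12.3, 0.2, 70.3), (-13.0, 0.4, 70.4), (-13.3, 0.6, 70.0), (-14.1, 0.8, 70.2), (-14.3, 0.9, 69.7), (-14.2, 1.0, 68.5), (-13.6, 0.9, 66.5), (-13.6, 1.0, 65.4), (-14.0, 1.1, 65.0), (-13.4, 1.1, 63.0), (-6.5, -0.3, 50.4), (-7.8, 0.1, 51.5), (-8.1, 0.2, 50.8), (-9.4, 0.5, 51.9), (-10.1, 0.8, 52.1)]
169 [(-9.9, 1.4, 70.9), (-10.1, 1.5, 70.2), (-10.7, 1.7, 70.1), (-10.9, 1.8, 69.4), (-11.6, 2.0, 69.7), (-11.2, 2.0, 67.9), (-12.6, 2.3, 69.2), (-13.4, 2.6, 69.6), (-14.0, 2.8, 69.6), (-13.9, 2.8, 68.4), (-14.0, 2.9, 67
[... 641 characters left out ...]
4), (-12.8, 6.5, 68.5), (-12.9, 6.6, 67.7), (-13.3, 6.7, 67.2), (-13.6, 6.9, 66.7), (-12.7, 6.8, 64.3), (-13.0, 7.0, 63.6), (-6.5, 6.0, 51.7), (-6.7, 6.1, 51.0)]
178 [(-9.6, 7.2, 70.6), (-10.3, 7.4, 70.8), (-10.9, 7.6, 70.8), (-10.6, 7.7, 69.4), (-11.5, 7.9, 69.8), (-11.5, 8.0, 68.8), (-11.9, 8.2, 68.4), (-12.0, 8.3, 67.6), (-11.2, 8.3, 65.2), (-12.0, 8.5, 65.6), (-11.4, 8.5, 63.6), (-4.6, 7.6, 51.1), (-5.1, 7.8, 50.9), (-6.3, 8.1, 51.9)]
181 [(-8.5, 9.0, 69.3), (-9.1, 9.2, 69.3), (-9.9, 9.4, 69.7), (-9.8, 9.5, 68.4), (-11.6, 9.9, 70.3), (-10.3, 9.8, 67.3), (-9.8, 9.8, 65.5), (-11.4, 10.2, 67.1), (-10.6, 10.2, 64.8), (-2.2, 9.1, 49.8), (-3.8, 9.5, 51.4), (-4.1, 9.6, 50.9), (-5.3, 9.9, 51.8)]
```

The rows are not in the units I measure in: shifts go in shares of 75 cm and turns go in shares of 90 degrees. I convert before sending: -0.163 m / 0.75 = -0.2173, -0.111 m / 0.75 = -0.148.

{"name": "step_hand", "arguments": {
  "moves": "0 0 -0.0667 0 0.06;0 -0.0267 -0.1333 0 0.06;-0.0067 -0.08 -0.148 0 0.06;-0.0133 -0.1467 -0.148 0 0.06;-0.02 -0.2173 -0.148 0 0.06;-0.02 -0.2173 -0.148 0 0.06;-0.02 -0.2173 -0.148 0 0.06"
}}

```text
clock: 14.52
tool_pos: [0.5421, 0.3921, 0.2893]
orientation: [179.9, -0.0, -90.2]
force: [0.2, -0.2, -0.5]
opening: 0.06
gripper_force: 0.0
```

```bash
python3 q.py
```

Run:
```python
from h import *
d=snap('wrist');P=cloud(d);h=cv2.cvtColor(d['frame'],cv2.COLOR_RGB2HSV)
np.savez('pics/w4.npz',**d)
m=((h[...,0]<8)|(h[...,0]>172))&(h[...,1]>120)&(P[...,2]>.13)&(P[...,2]<.22)
q=P[m];z=q[:,2];print(len(q),np.percentile(z,[1,50,99]))
v,u=np.where(m);print(u.min(),u.max(),v.min(),v.max())
t=q[z>np.median(z)-.004];print('z top',np.median(t[:,2]),cv2.minAreaRect((t[:,:2]*1000).astype(np.float32)))
v0,u0=int(v.mean()),int(u.mean())
cv2.imwrite('pics/w4c.png',cv2.resize(d['frame'][max(0,v0-75):v0+75,max(0,u0-100):u0+100,::-1],None,fx=3,fy=3,interpolation=2))
```

```text
press frame 0.020284431544967927 0.06456755212075894 0.2892821542768099 yaw 89.819606098259 F 0.13170509583952064 -0.29841944453411595 -0.517236699760319 j6 -52.70616489304855
1981 [0.18664019 0.18960941 0.19148404]
293 330 108 188
z top 0.18961044818277945 ((544.4057006835938, 324.9842834472656), (22.562795639038086, 47.295841217041016), 0.38002774119377136)
```

View pics/w4c.png

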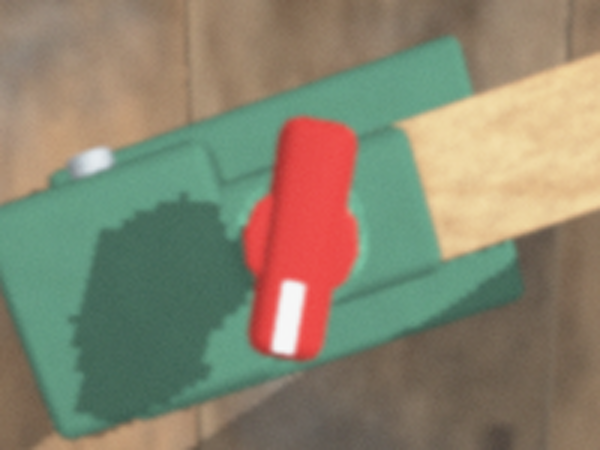

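To row units: 0.0674 m / 0.75 = 0.0899, -0.001 m / 0.75 = -0.0013, -10.7 degrees / 90 = -0.1189.

{"name": "step_hand", "arguments": {
  "moves": "0.0267 0 0 -0.1189 0.045;0.0533 0 0 -0.2378 0.045;0.08 -0.0013 0 -0.3567 0.045;0.0899 -0.0013 0 -0.4756 0.045;0.0899 -0.0013 0 -0.5944 0.045;0.0899 -0.0013 0 -0.7133 0.045;0.0899 -0.0013 0 -0.8322 0.045;0.0899 -0.0013 0 -0.9511 0.045"
}}

```text
clock: 15.58
tool_pos: [0.542, 0.3253, 0.291]
orientation: [-179.9, -0.0, -4.0]
force: [0.8, -0.2, 1.0]
opening: 0.0449
gripper_force: 0.0
```

{"name": "step_hand", "arguments": {
  "moves": "0 0 0 -0.1189 0.045;0 0 0 -0.2378 0.045;0 0 0 -0.3567 0.045;0 0 0 -0.4756 0.045;0 0 0 -0.5944 0.045;0 0 0 -0.7133 0.045;0 0 0 -0.8322 0.045;0 0 0 -0.9511 0.045"
}}

```text
clock: 16.58
tool_pos: [0.542, 0.3253, 0.2911]
orientation: [180.0, -0.1, 81.6]
force: [-0.2, -0.7, 0.2]
opening: 0.0451
gripper_force: 0.0
```

{"name": "step_hand", "arguments": {
  "moves": "0 0 0.04 0 0.045;0 0 0.08 0 0.045;0 0 0.08 0 0.045;0 0 0.08 0 0.045"
}}

```text
clock: 17.08
tool_pos: [0.5432, 0.3256, 0.2319]
orientation: [179.9, -0.1, 81.2]
force: [-0.7, -0.2, 0.7]
opening: 0.0451
gripper_force: 0.0
```

Run:
```python
from h import *
d=np.load('pics/w4.npz');P=cloud(d);h=cv2.cvtColor(d['frame'],cv2.COLOR_RGB2HSV)
m=((h[...,0]<8)|(h[...,0]>172)|(h[...,1]<30))&(P[...,2]>.1865)&(P[...,2]<.195);q=P[m]
print(len(q),cv2.minAreaRect((q[:,:2]*1000).astype(np.float32)),np.median(q,0))
w,V=np.linalg.eigh(np.cov(q[:,:2].T));print(np.degrees(np.arctan2(V[1,1],V[0,1])))
o=ctrl.get_obs();print(o['tool_pos'],o['orientation'],o['joint_pos'][[0,5]])
T=Ro.from_euler('xyz',o['orientation'],degrees=True).as_matrix();print(T.T@(np.array([.543,.3247,.184])-o['tool_pos']))
```

```text
2228 ((544.144287109375, 324.9742736816406), (22.079145431518555, 47.29039764404297), 0.00871975813060999) [0.54399156 0.32430563 0.18972221]
79.93994573798221
[0.54322184 0.32559537 0.23188582] [ 1.79903264e+02 -8.27267603e-02  8.12334136e+01] [ 48.58768073 122.62923645]
[-0.00098786 -0.00016363  0.04788424]
```

To row units: 0.048 m / 0.75 = 0.064, 0.03 m / 0.75 = 0.04, 1 degrees / 90 = 0.0111.

{"name": "step_hand", "arguments": {
  "moves": "-0.0013 0 0.04 0.0111 0.045;-0.0013 0 0.064 0.0111 0.045;-0.0013 0 0.064 0.0111 0.045;-0.0013 0 0.064 0.0111 0.012;-0.0013 0 0.064 0.0111 0.012;-0.0013 0 0.064 0.0111 0.012;-0.0013 0 0.064 0.0111 0.012;-0.0013 0 0.064 0.0111 0.012"
}}

```text
clock: 18.08
tool_pos: [0.5435, 0.3241, 0.1825]
orientation: [179.9, -0.0, 80.2]
force: [1.8, -1.0, 1.4]
opening: 0.0162
gripper_force: 30.0
```

```bash
python3 q.py
```

```text
press frame 0.0009832622990181153 -0.0006481402668310821 0.18253445615622332 yaw 260.1954229010981 F 1.3730106005614282 -1.4765561972247134 1.3697104326469316 j6 121.7106313763869
```

Create tr.py:
```python
import sys
from h import *
o=ctrl.get_obs();d=snap('scene');np.savez('pics/tr_%s.npz'%sys.argv[1],**d);print(sys.argv[1],o['orientation'][2],o['tool_pos'],o['force'].round(1),o['moment'].round(2),o['joint_pos'][5])
```

```bash
python3 tr.py 0
```

```text
0 80.1954229010981 [0.54353377 0.32408149 0.18253446] [ 1.8 -1.   1.4] [-0.34 -0.86 -0.09] 121.7106313763869
```

{"name": "step_hand", "arguments": {
  "moves": "0 0 0.0007 0.1111 0.012;0 0 0.0013 0.2222 0.012;0 0 0.0023 0.3333 0.012;0 0 0.0029 0.4444 0.012;0 0 0.0037 0.5556 0.012;0 0 0.0044 0.6667 0.012;0 0 0.0052 0.7778 0.012;0 0 0.0059 0.8889 0.012"
}}

```text
clock: 19.12
tool_pos: [0.5425, 0.3254, 0.1781]
orientation: [-179.9, -0.0, -0.1]
force: [-3.4, 5.6, 3.5]
opening: 0.0159
gripper_force: 30.0
```

```bash
python3 tr.py 1
```

```text
1 -0.07972129722746456 [0.54246607 0.32538754 0.17806532] [-3.4  5.6  3.5] [1.46 1.26 0.08] 41.40097268169679
```

{"name": "step_hand", "arguments": {
  "moves": "0 0 0.0007 0.1111 0.012;0 0 0.0013 0.2222 0.012;0 0 0.0023 0.3333 0.012;0 0 0.0029 0.4444 0.012;0 0 0.0037 0.5556 0.012;0 0 0.0044 0.6667 0.012;0 0 0.0052 0.7778 0.012;0 0 0.0059 0.8889 0.012"
}}

```text
clock: 20.18
tool_pos: [0.5435, 0.3267, 0.1737]
orientation: [-179.8, 0.2, -80.1]
force: [2.1, 8.4, -0.7]
opening: 0.0157
gripper_force: 30.0
```

```bash
python3 tr.py 2; python3 q.py
```

Run:
```python
import numpy as np,cv2
cv2.imwrite('pics/tr.png',np.hstack([cv2.resize(np.load(f'pics/tr_{k}.npz')['frame'][180:270,180:260,::-1],(390,440),interpolation=2) for k in(0,2)]))
```

```text
2 -80.05323809493552 [0.54346991 0.32673349 0.17367327] [ 2.1  8.4 -0.7] [ 2.77 -0.51  0.13] -38.59967614401584
press frame 0.001773854574287712 0.0018636330504097683 0.17362585896660798 yaw 99.41457579115446 F 3.8832613131845077 8.929053421879221 -0.3733838780085287 j6 -39.12643345703443
```

View pics/tr.png

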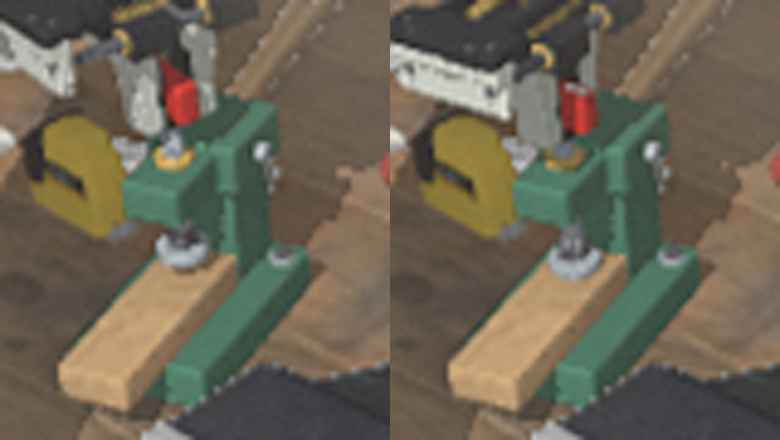

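To row units: -0.05 m / 0.75 = -0.0667, -0.03 m / 0.75 = -0.04, -53.5 degrees / 90 = -0.5944.

{"name": "step_hand", "arguments": {
  "moves": "0 0 0 0 0.045;0 0 0 0 0.045;0 0 -0.04 0 0.045;0 0 -0.0667 -0.1189 0.045;0 0 -0.0667 -0.2378 0.045;0 0 -0.0667 -0.3567 0.045;0 0 -0.0667 -0.4756 0.045;0 0 -0.0667 -0.5944 0.045"
}}

```text
clock: 21.22
tool_pos: [0.5427, 0.3235, 0.223]
orientation: [179.9, 0.0, -25.9]
force: [-0.2, 0.4, 0.2]
opening: 0.045
gripper_force: 0.0
```

{"name": "step_hand", "arguments": {
  "moves": "0 0 0 -0.1189 0.045;0 0 0 -0.2378 0.045;0 0 0 -0.3567 0.045;0 0 0 -0.4756 0.045;0 0 0 -0.5944 0.045;0 0 0 -0.7133 0.045;0 0 0 -0.8322 0.045;0 0 0 -0.9511 0.045"
}}

```text
clock: 22.22
tool_pos: [0.5427, 0.3235, 0.223]
orientation: [-180.0, 0.1, 59.7]
force: [0.4, 0.2, 0.3]
opening: 0.0448
gripper_force: 0.0
```

{"name": "step_hand", "arguments": {
  "moves": "0 0 0 -0.1189 0.045;0 0 0 -0.2378 0.045;0 0 0 -0.3567 0.045;0 0 0 -0.4544 0.045;0 0 0 -0.4544 0.045"
}}

```text
clock: 22.85
tool_pos: [0.5428, 0.3236, 0.223]
orientation: [-180.0, 0.0, 100.1]
force: [-0.3, -0.0, -0.5]
opening: 0.0449
gripper_force: 0.0
```

Run:
```python
from h import *
o=ctrl.get_obs();print(o['tool_pos'],o['orientation'],o['joint_pos'][[0,5]])
T=Ro.from_euler('xyz',o['orientation'],degrees=True).as_matrix();print(T.T@(np.array([.5435,.3252,.1745])-o['tool_pos']))
```

```text
[0.54278344 0.32360964 0.22301582] [-1.79963728e+02  2.18173651e-02  1.00141241e+02] [ 48.46919808 141.67454382]
[0.00145782 0.0010161  0.04851463]
```

To row units: 0.0485 m / 0.75 = 0.0647, 0.03 m / 0.75 = 0.04.

{"name": "step_hand", "arguments": {
  "moves": "0.002 0.0013 0.04 0 0.045;0.002 0.0013 0.0647 0 0.045;0.002 0.0013 0.0647 0 0.045;0.002 0.0013 0.0647 0 0.012;0.002 0.0013 0.0647 0 0.012;0.002 0.0013 0.0647 0 0.012;0.002 0.0013 0.0647 0 0.012;0.002 0.0013 0.0647 0 0.012"
}}

```text
clock: 23.85
tool_pos: [0.5438, 0.3258, 0.1753]
orientation: [180.0, -0.0, 100.2]
force: [-0.4, -0.1, 4.0]
opening: 0.0156
gripper_force: 29.9
```

```bash
python3 tr.py 3
```

```text
3 100.19484223218652 [0.54382464 0.32580471 0.1752706 ] [-0.4 -0.1  4. ] [-0.2   0.32 -0.08] 141.65056872674816
```

{"name": "step_hand", "arguments": {
  "moves": "0 0 0.0007 0.1111 0.012;0 0 0.0013 0.2222 0.012;0 0 0.0023 0.3333 0.012;0 0 0.0029 0.4444 0.012;0 0 0.0037 0.5556 0.012;0 0 0.0044 0.6667 0.012;0 0 0.0052 0.7778 0.012;0 0 0.0059 0.8889 0.012"
}}

```text
clock: 24.9
tool_pos: [0.5441, 0.3257, 0.1709]
orientation: [180.0, -0.1, 19.9]
force: [-0.6, -1.6, 3.6]
opening: 0.0158
gripper_force: 29.9
```

```bash
python3 tr.py 4
```

```text
4 19.89861447793073 [0.5440773  0.32567697 0.1708919 ] [-0.6 -1.6  3.6] [-0.47 -0.    0.08] 61.3458534366639
```

{"name": "step_hand", "arguments": {
  "moves": "0 0 0.0007 0.1111 0.012;0 0 0.0013 0.2222 0.012;0 0 0.002 0.3111 0.012;0 0 0.002 0.3111 0.012;0 0 0.002 0.3111 0.012"
}}

```text
clock: 25.58
tool_pos: [0.544, 0.3256, 0.1694]
orientation: [-180.0, -0.0, -7.5]
force: [0.8, -2.3, 5.1]
opening: 0.0158
gripper_force: 29.9
```

```bash
python3 tr.py 5
```

```text
5 -7.485114796065278 [0.54404725 0.32559246 0.16935203] [ 0.8 -2.3  5.1] [-0.78 -0.1  -0.09] 33.97359446158776
```

To row units: -0.17 m / 0.75 = -0.2267, -0.05 m / 0.75 = -0.0667, 53 degrees / 90 = 0.5889.

{"name": "step_hand", "arguments": {
  "moves": "0 0 0 0 0.045;0 0 0 0 0.045;0 0 -0.04 0 0.045;0 0 -0.08 0.1178 0.045;-0.0667 -0.0133 -0.08 0.2356 0.06;-0.1333 -0.0267 -0.08 0.3533 0.08;-0.2 -0.0391 -0.08 0.4711 0.088;-0.2267 -0.0391 -0.08 0.5889 0.088"
}}

```text
clock: 26.62
tool_pos: [0.377, 0.3784, 0.2287]
orientation: [180.0, 0.0, -60.9]
force: [0.5, 0.6, 1.3]
opening: 0.0792
gripper_force: 0.0
```

{"name": "step_hand", "arguments": {
  "moves": "0 0 0 0.1178 0.088;0 0 0.04 0.2356 0.088;0 0 0.0667 0.3278 0.088;0 0 0.0667 0.3278 0.088;0 0 0.0667 0.3278 0.088"
}}

```text
clock: 27.25
tool_pos: [0.3795, 0.3782, 0.1795]
orientation: [-180.0, 0.0, -90.0]
force: [-0.0, -0.3, 0.3]
opening: 0.0876
gripper_force: 0.0
```

Create foot.py:
```python
from h import *
import sys
d=snap('wrist');np.savez(f'pics/{sys.argv[1]}.npz',**d)
O=np.array([.5428,.3246]);c,s=np.cos(np.radians(17.75)),np.sin(np.radians(17.75));v,u=np.mgrid[:480,:640]
for n in('w3',sys.argv[1]):
    d=np.load(f'pics/{n}.npz');P=cloud(d);a=P[...,:2]-O;F=np.stack([a[...,0]*c+a[...,1]*s,-a[...,0]*s+a[...,1]*c,P[...,2]],-1)
    h=cv2.cvtColor(d['frame'],cv2.COLOR_RGB2HSV);r=np.hypot(F[...,0],F[...,1]);R=(v<265)&(u<260)
    w=R&(h[...,0]<25)&(abs(F[...,2]-.0515)<.004)&(F[...,0]<-.025);print(n,'wood',np.median(F[w][:,2]),cv2.minAreaRect((F[w][:,:2]*1000).astype(np.float32)))
    f=R&(h[...,1]<70)&(r<.018)&(F[...,2]>.052)&(F[...,2]<.08)
    t=np.percentile(F[f][:,2],95);k=f&(r<.0135)&(F[...,2]>t-.004);print(f.sum(),k.sum(),'ring top',np.median(F[k][:,2]),np.mean(F[k][:,2]),'p90',np.percentile(F[f][:,2],[80,90]),'min',np.percentile(F[f][:,2],[0,2]))
```

```bash
python3 foot.py w5; python3 q.py
```

```text
w3 wood 0.05131867626868311 ((-70.02989196777344, -0.49349403381347656), (90.274658203125, 45.31857681274414), 0.34084880352020264)
483 162 ring top 0.07008972012041602 0.06997852906353497 p90 [0.07019336 0.07059139] min [0.05200475 0.06328872]
w5 wood 0.05130216762122425 ((-70.07551574707031, -0.49169921875), (90.27721405029297, 45.30344009399414), 0.3121646046638489)
900 207 ring top 0.06134191583015697 0.06196869599173677 p90 [0.0600868 0.0616064] min [0.05216552 0.0531368 ]
press frame -0.13872151259863466 0.10086679133949583 0.17973273866302863 yaw 89.93896897898489 F -0.08829602866143059 1.1288522804092864 -0.7399525543040809 j6 -65.95813185428418
```

Run:
```python
from h import *
O=np.array([.5428,.3246]);c,s=np.cos(np.radians(17.75)),np.sin(np.radians(17.75));v,u=np.mgrid[:480,:640]
out=[]
for n,z0 in(('w3',.070),('w5',.0585)):
    d=np.load(f'pics/{n}.npz');P=cloud(d);a=P[...,:2]-O;F=np.stack([a[...,0]*c+a[...,1]*s,-a[...,0]*s+a[...,1]*c,P[...,2]],-1)
    r=np.hypot(F[...,0],F[...,1]);R=(v<265)&(u<260)&(F[...,0]<-.004)
    for lo,hi in((.009,.011),(.011,.0125),(.0125,.014)):
        k=R&(r>lo)&(r<hi)&(F[...,2]>.053)&(F[...,2]<.08);print(n,lo,k.sum(),np.median(F[k][:,2]).round(5),np.histogram(F[k][:,2]*1000,np.arange(53,76))[0])
    vv,uu=np.where((v<265)&(r<.016)&(F[...,2]>.053)&(F[...,2]<.08)&(u<120));print(uu.min(),uu.max(),vv.min(),vv.max())
    out.append(cv2.resize(d['frame'][130:230,40:120,::-1],(390,487),interpolation=2))
cv2.imwrite('pics/ft.png',np.hstack(out))
```

```text
w3 0.009 38 0.07009 [ 1  0  0  0  0  0  0  0  0  0  0  0  0  0  0  2 14 17  4  0  0  0]
w3 0.011 57 0.07017 [ 1  0  0  0  0  0  0  0  0  0  0  0  0  0  1  1 21 29  4  0  0  0]
w3 0.0125 111 0.06973 [ 1  0  0  0  0  0  0  0  0  1  3  2  1  2  4 14 36 39  8  0  0  0]
63 94 148 190
w5 0.009 102 0.0594 [ 0  0  0  0  3 26 53 18  1  0  0  0  0  1  0  0  0  0  0  0  0  0]
w5 0.011 93 0.05936 [ 0  0  0  0  5 23 47 18  0  0  0  0  0  0  0  0  0  0  0  0  0  0]
w5 0.0125 145 0.05915 [ 2  4  2  3 10 36 69 16  3  0  0  0  0  0  0  0  0  0  0  0  0  0]
64 98 146 192
```

View pics/ft.png

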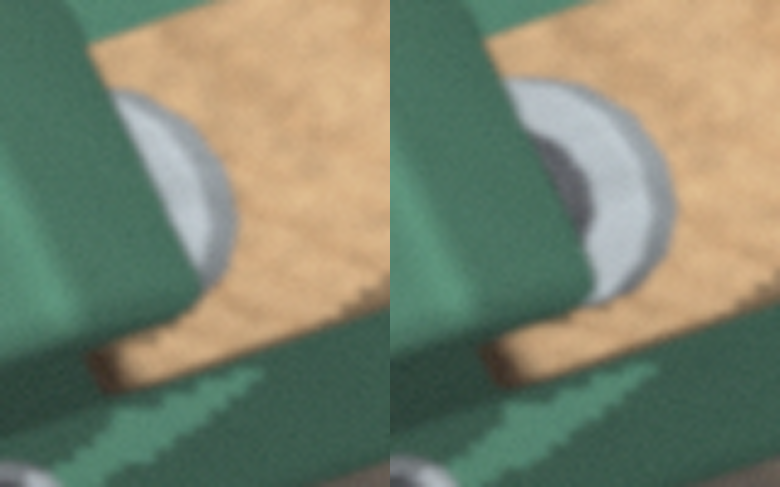

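{"name": "step_hand", "arguments": {
  "moves": "0 0 -0.0667 0 0.06;0 -0.0267 -0.1333 0 0.06;-0.0067 -0.08 -0.148 0 0.06;-0.0133 -0.1467 -0.148 0 0.045;-0.0187 -0.2173 -0.148 0 0.045;-0.0187 -0.2173 -0.148 0 0.045;-0.0187 -0.2173 -0.148 0 0.045"
}}

```text
clock: 28.18
tool_pos: [0.5424, 0.3908, 0.29]
orientation: [180.0, 0.0, -90.2]
force: [-0.1, -0.1, 0.1]
opening: 0.0452
gripper_force: 0.0
```

Run:
```python
from h import *
d=snap('wrist');np.savez('pics/w6.npz',**d)
for n,z0 in(('w4',.1896),('w6',.1747)):
    d=np.load(f'pics/{n}.npz');P=cloud(d);h=cv2.cvtColor(d['frame'],cv2.COLOR_RGB2HSV)
    m=((h[...,0]<8)|(h[...,0]>172)|(h[...,1]<30))&(abs(P[...,2]-z0)<.0022)&(np.hypot(P[...,0]-.543,P[...,1]-.325)<.04);q=P[m]
    w,V=np.linalg.eigh(np.cov(q[:,:2].T));print(len(q),np.median(q,0),q[:,:2].mean(0),np.degrees(np.arctan2(V[1,1],V[0,1])))
```

```text
2087 [0.54361999 0.32429753 0.18976988] [0.54383611 0.32446834] 79.984440444784
1826 [0.54396489 0.32471071 0.17482118] [0.54418097 0.32489162] 171.9227353468049
```

{"name": "step_hand", "arguments": {
  "moves": "0.0267 0 0 -0.1178 0.045;0.0533 0 0 -0.2356 0.045;0.08 -0.0013 0 -0.3533 0.045;0.088 -0.0013 0 -0.4711 0.045;0.088 -0.0013 0.0267 -0.5889 0.045;0.088 -0.0013 0.0533 -0.7067 0.045;0.088 -0.0013 0.08 -0.8244 0.045;0.088 -0.0013 0.08 -0.9167 0.045"
}}

```text
clock: 29.22
tool_pos: [0.5412, 0.3249, 0.2291]
orientation: [179.9, 0.1, -7.3]
force: [-0.1, -0.2, -0.3]
opening: 0.0448
gripper_force: 0.0
```

Run:
```python
from h import *
o=ctrl.get_obs();print(o['joint_pos'][[0,5]],o['tool_pos'])
T=Ro.from_euler('xyz',o['orientation'],degrees=True).as_matrix();print(T.T@(np.array([.544,.3255,.1694])-o['tool_pos']))
```

```text
[48.64764807 34.03432689] [0.54122762 0.32489832 0.22914617]
[ 0.00274636 -0.00100544  0.05974194]
```

To row units: 0.0595 m / 0.75 = 0.0793, 0.03 m / 0.75 = 0.04, 0.5 degrees / 90 = 0.0056.

{"name": "step_hand", "arguments": {
  "moves": "0.0036 -0.0013 0.04 0.0056 0.045;0.0036 -0.0013 0.0793 0.0056 0.045;0.0036 -0.0013 0.0793 0.0056 0.045;0.0036 -0.0013 0.0793 0.0056 0.012;0.0036 -0.0013 0.0793 0.0056 0.012;0.0036 -0.0013 0.0793 0.0056 0.012;0.0036 -0.0013 0.0793 0.0056 0.012;0.0036 -0.0013 0.0793 0.0056 0.012"
}}

```text
clock: 30.22
tool_pos: [0.546, 0.3253, 0.1711]
orientation: [180.0, -0.0, -8.2]
force: [-2.5, -2.4, 6.8]
opening: 0.0156
gripper_force: 30.0
```

```bash
python3 tr.py 6
```

```text
6 -8.238684871573986 [0.54596059 0.32533256 0.17112484] [-2.5 -2.4  6.8] [-1.06  0.66  0.11] 33.36643869142412
```

{"name": "step_hand", "arguments": {
  "moves": "0 0 0.0007 0.0889 0.012;0 0 0.0012 0.1722 0.012;0 0 0.0012 0.1722 0.012;0 0 0.0012 0.1722 0.012"
}}

```text
clock: 30.78
tool_pos: [0.5458, 0.3248, 0.1703]
orientation: [179.9, -0.0, -23.8]
force: [-2.9, -3.8, 6.5]
opening: 0.0156
gripper_force: 30.0
```

```bash
python3 tr.py 7
```

```text
7 -23.774589908156095 [0.54584165 0.3248105  0.1702622 ] [-2.9 -3.8  6.5] [-1.64  0.92 -0.1 ] 17.848593418282576
```

Angle reached (-23.8 vs -23.5 wanted). Release, back off and verify.

To row units: -0.11 m / 0.75 = -0.1467, -0.1 m / 0.75 = -0.1333, 53 degrees / 90 = 0.5889.

{"name": "step_hand", "arguments": {
  "moves": "0 0 0 0 0.045;0 0 0 0 0.045;0 0 -0.04 0 0.045;0 0 -0.0933 0.1178 0.045;0 0 -0.1333 0.2356 0.06;0.0133 -0.0533 -0.1467 0.3533 0.08;0.0267 -0.0867 -0.1467 0.4711 0.088;0.0267 -0.0867 -0.1467 0.5889 0.088"
}}

```text
clock: 31.82
tool_pos: [0.5911, 0.3785, 0.278]
orientation: [179.9, -0.0, -77.1]
force: [-0.1, 0.3, -0.7]
opening: 0.0796
gripper_force: 0.0
```

{"name": "step_hand", "arguments": {
  "moves": "0 0 0 0.1178 0.088;0 0 0 0.1467 0.088;0 0 0 0.1467 0.088"
}}

```text
clock: 32.2
tool_pos: [0.5903, 0.3773, 0.279]
orientation: [180.0, -0.0, -89.9]
force: [-0.8, 0.6, -0.0]
opening: 0.0879
gripper_force: 0.0
```

Run:
```python
from h import *
d=snap('wrist');z0=.1739;P=cloud(d);h=cv2.cvtColor(d['frame'],cv2.COLOR_RGB2HSV);o=ctrl.get_obs();print(o['tool_pos'],o['orientation'])
m=((h[...,0]<8)|(h[...,0]>172)|(h[...,1]<30))&(abs(P[...,2]-z0)<.0022)&(np.hypot(P[...,0]-.543,P[...,1]-.325)<.04);q=P[m]
w,V=np.linalg.eigh(np.cov(q[:,:2].T));print(len(q),np.median(q,0),np.degrees(np.arctan2(V[1,1],V[0,1])))
w=(h[...,0]>8)&(h[...,0]<25)&(abs(P[...,2]-.0513)<.004)&(P[...,0]<.52);r=P[w];print(cv2.minAreaRect((r[:,:2]*1000).astype(np.float32)))
g=(h[...,0]>60)&(h[...,0]<95)&(h[...,1]>80)&(abs(P[...,2]-.0295)<.005);print(cv2.minAreaRect((P[g][:,:2]*1000).astype(np.float32)))
cv2.imwrite('pics/fin.png',np.hstack([cv2.resize(d['frame'][:280,150:550,::-1],(400,280)),cv2.resize(snap('scene')['frame'][160:300,150:350,::-1],(400,280),interpolation=2)]))
```

```text
[0.59029321 0.37726609 0.27912322] [ 1.79986486e+02 -5.28995355e-03 -8.98795741e+01]
1887 [0.54459907 0.32481063 0.17401172] 156.0991139804636
((473.957275390625, 302.26568603515625), (85.25714111328125, 45.01987838745117), 17.89349937438965)
((549.298583984375, 326.5711364746094), (141.19358825683594, 86.75505828857422), 17.912973403930664)
```

View pics/fin.png

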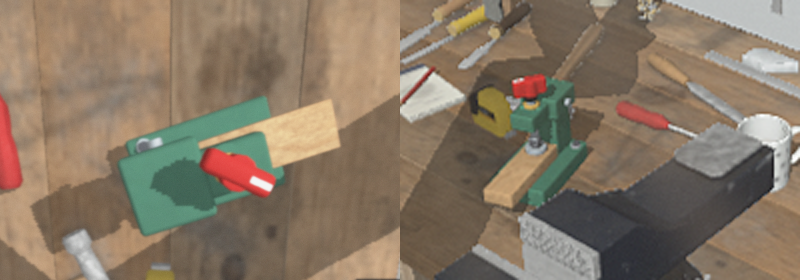

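```bash
python3 -c "
from plant import ctrl
print(ctrl.close_job())"
```

```text
the job is handed in; nothing more can be done
None
```

The offcut is clamped in the press: flat, centred and home against the column, with the foot pressed about 5.0 mm past touch (a quarter turn). The knob is released and the job was handed in at about 32 s; I did not re-measure the bystanders, and no verdict came back.

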